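Tap the storage-jar lids shut, lowest jar first

TASK

The lids of the three storage jars are standing up on their seals. With the fingertips, lightly push each lid fully down by its knob, starting with the lowest jar (the squat white one with the wooden lid), then the shorter of the two matching canisters, and the taller one last. Do not pull a lid up or lift, shove or tip a jar, do not bang on them, and leave everything else where it stands.

Things in the scene. Friction and masses are not known exactly. Their poses are not given: they have to be found in the camera images.
- squat_jar: low white glazed round jar, 106 mm diameter, body 90 mm high, wooden lid with a small flat round wooden knob; the lowest of the three storage jars; loose on the worktop, about 0.7 kg. Origin: centre of its underside, z up
- squat_knob (a point): top centre of the wooden knob (28 mm wide, flat) on the squat jar's lid, moves with the lid; on the jar's axis, 115 mm above the worktop when the lid is shut
- squat_jar_lid (a joint): its lid: height of the lid above fully shut, m: 0 = shut, starts 0.006 to 0.010 (lid standing up on its seal). A tight seal holds it at any height; it slides straight down under about 4 to 6 N and stops hard at 0, where a slow push (about 15 mm/s) with a light force stop is enough; over 35 N on a jar counts as banging; it does not spring back
- short_canister: the shorter of two matching round canisters with domed-edge lids, 102 mm diameter, 140 mm high to the top of its knob when shut; loose, about 0.75 kg. Origin: centre of its underside, z up
- short_knob (a point): top centre of the knob (about 20 mm wide) on the shorter canister's lid, moves with the lid; on the canister's axis, 140 mm above the worktop when shut
- short_canister_lid (a joint): its lid: height of the lid above fully shut, m: 0 = shut, starts 0.006 to 0.010 (lid standing up on its seal). A tight seal holds it at any height; it slides straight down under about 4 to 6 N and stops hard at 0, where a slow push (about 15 mm/s) with a light force stop is enough; over 35 N on a jar counts as banging; it does not spring back
- tall_canister: the taller of the two matching round canisters, 102 mm diameter, 170 mm high to the top of its knob when shut; loose, about 0.75 kg. Origin: centre of its underside, z up
- tall_knob (a point): top centre of the knob (about 20 mm wide) on the taller canister's lid, moves with the lid; on the canister's axis, 170 mm above the worktop when shut
- tall_canister_lid (a joint): its lid: height of the lid above fully shut, m: 0 = shut, starts 0.006 to 0.010 (lid standing up on its seal). A tight seal holds it at any height; it slides straight down under about 4 to 6 N and stops hard at 0, where a slow push (about 15 mm/s) with a light force stop is enough; over 35 N on a jar counts as banging; it does not spring back
- spice_tin: plain round steel tin, 75 mm diameter, 116 mm high, no knob (bystander); origin under its centre
- salt_mill: slim turned metal mill, 29 mm wide, 97 mm high (bystander); origin under its centre
- lemon: lemon, 78x55x56 mm (bystander); origin under its centre
- honey_jar: glass honey jar with a white screw lid, 58x62x99 mm (bystander); origin under its centre
- dish_soap: washing-up bottle, 40x65x166 mm (bystander); origin under its centre
- teaspoon: teaspoon lying flat, 130x27x11 mm (bystander); origin under its centre
- mug: striped mug, 87x124x103 mm (bystander); origin under its centre
Not all that is in view belongs to the job. What is shaped like the tall_canister but turquoise is not meant. What is shaped like the short_canister but yellow is not meant.

How it is judged:
On the way, in this order (a step that is already met when the one before it is completed fails the run):
1. the squat jar's lid is fully down, both canister lids still up (value of joint squat_jar_lid below 0.002 m and value of joint each of short_canister_lid, tall_canister_lid above 0.004 m), for 0.2 s.
2. the shorter canister's lid is fully down, the taller one's still up (value of joint each of squat_jar_lid, short_canister_lid below 0.002 m and value of joint tall_canister_lid above 0.004 m), for 0.2 s.
3. the taller canister's lid is fully down as well (value of joint each of squat_jar_lid, short_canister_lid, tall_canister_lid below 0.002 m), for 0.2 s.
At the end, for the whole second after the job is handed in: all three lids are within 2 mm of fully shut, the jars stand upright at rest within 20 mm of where they stood, and every bystander is within 20 mm of where it stood (all of step 3 and distance of each of squat_jar, short_canister, tall_canister, spice_tin, salt_mill, lemon, honey_jar, dish_soap, teaspoon, mug from where it was at the start of the episode below 0.02 m and angle between each of squat_jar, short_canister, tall_canister's own z axis and vertical below 0.05 rad and linear speed of each of squat_jar, short_canister, tall_canister below 0.02 m/s); the robot touches nothing.
It fails at once if a canister's lid was pushed down (below 4 mm) before the lid that comes before it was down ((value of joint short_canister_lid below 0.004 m and value of joint squat_jar_lid above 0.003 m) or (value of joint tall_canister_lid below 0.004 m and value of joint short_canister_lid above 0.003 m)).
It fails at once if a lid was pulled up (more than 15 mm above shut) (value of joint any of squat_jar_lid, short_canister_lid, tall_canister_lid above 0.015 m).
It fails at once if a jar was lifted, tipped or shoved (underside over 8 mm up, over 0.2 rad, or over 30 mm from its place) (height (world z) of any of squat_jar, short_canister, tall_canister above 0.008 m or angle between any of squat_jar, short_canister, tall_canister's own z axis and vertical above 0.2 rad or distance of any of squat_jar, short_canister, tall_canister from where it was at the start of the episode above 0.03 m).
It fails at once if a jar or its lid was banged (robot pressing on it with more than 35 N) (contact force between any of the arm, the fingers and squat_jar above 35 N or contact force between any of the arm, the fingers and short_canister above 35 N or contact force between any of the arm, the fingers and tall_canister above 35 N).
It fails at once if a bystander was knocked more than 25 mm from its place (distance of any of spice_tin, salt_mill, lemon, honey_jar, dish_soap, teaspoon, mug from where it was at the start of the episode above 0.025 m).
It also fails if it takes over 51 s, if anything falls off the work surface, if the arm or the gripper's body presses on something with over 40 N, if the wrist force passes 120 N, or if a joint passes its speed limit or range.

ROBOT

A 6-joint arm with a two-finger parallel gripper is mounted at the origin on the work surface; the furniture and walls round the work are solid. World frame = base frame: x ahead of the robot, y to its left, z up, the work surface at z = 0. Lengths are in m, angles in rad, forces in N, time in s.
With the tool pointing down it reaches from about 0.35 to 0.925 m from the base axis. Payload 6.4 kg.
Tool frame: the origin (TCP) lies on the front face of the gripper's body, between the roots of the fingers; the fingertips stand 73 mm ahead of it and the grasp point (between the pads) lies 54 mm ahead of it; x points along the fingers, z is the direction in which the jaws open and shut, and the axes are right-handed (so a half turn about x gives the same grasp; the last joint's range is limited). The gripper opens to 85 mm and grips with 20 to 120 N. Pads are 22 mm wide; open, the fingers measure 114 mm over their backs; the gripper's body (76 mm by 85 mm) begins 54 mm behind the grasp point. The pads swing forward as they close: fully open they stand 13 mm farther back than shut.
Start: joints at [1.032, 0.245, 1.558, -0, 1.339, -0.174], TCP at [0.232, 0.607, 0.304] pointing down, gripper open.
Joint ranges: [-3.13, 3.13], [-1.02, 2.26], [0.13, 2.54], [-0.95, 4.09], [0.21, 2.88], [-2.74, 2.74]. Speed limits (rad/s): [2.57, 2.57, 3.14, 3.14, 3.14, 3.14].

INTERFACE

Orientations are given as a unit quaternion [w, x, y, z].
In Python, from workcell import bot gives the robot as it stands.
- The arm moves only by the tool servo_tool, never from a script. Its argument "commands" is a list of rows, each an object of numbers: "tx", "ty", "tz": the shift along the world's x, y, z in units of 10 cm (1.0 is 10 cm); "ax", "ay", "az": the turn, a rotation vector about the world's x, y, z in units of pi/2 rad (1.0 is pi/2 rad); "gripper": the closure in counts, from 0 (fully open) to 255 (shut). A call has 1 to 12 rows; each row is the pose to reach, as a shift and turn from the pose commanded when the call began; what a row does not reach only later rows make up. A row lasts 1/10 s, in which the tool goes at most 50 mm and 8.59 degrees, less where a joint would pass 70% of its speed; a pose out of reach is approached as far as the arm can. A call with a number of a shift or a turn outside -1 to 1 is refused whole. A call with a gripper value outside its range is refused whole. The fingers move at their own pace and stop on an object; "grip_force" is the grip in N (left out, the last holds). Time passes only in rows, so rows that repeat a pose let the fingers close. It gives the time, the measured TCP pose, the force and the opening at its end, in the units of the state.
- bot.get_obs(): the state, without advancing time (a new reading comes with each control period).
- bot.snapshot(name): name is "scene" or "top" or "wrist"; returns a dict with "frame" (400x640x3 uint8, blue, green, red), "mtx" (3x3 intrinsics, pixels), "pose" (4x4, takes a point from camera to world coordinates). Camera axes: x right, y up, looking along -z (the intrinsics and any distortion apply to the point x, -y, -z); pixel columns grow to the right and rows downward; lengths in m; the calibration is good to about 2 mm. A picture is of the moment at which its call begins. There is no depth.
- bot.sign_off(): hands the job in, once; it reports no verdict.
The state is a dict: "time": time; "joint_pos": joint angles; "dq": joint speeds; "joint_torque": joint torques, N m; "eef_pos": TCP position; "tcp_rot": TCP orientation; "force": force on the tool from outside, world axes, zero at the start; "moment": the same for the moment, N m; "grip_width": opening from 0.0 (shut) to 1.0 (fully open).
Only numpy, scipy, OpenCV 4.12 (cv2) and the standard library are available. Lean on these libraries where they do the work, as an engineer would, in place of code of your own. Each camera call takes 0.05 s, during which the arm holds its last target. There are 200 camera calls.

## Working session

There is one attempt and no reset: what is moved stays moved. The work goes in short steps, Python scripts to look and compute and a tool call to move; the robot and the scene stay as the last step left them, time stands still between calls to the robot, and variables do not carry over. Pictures are saved under pics/ and viewed, about 8 in all and at most 12, crops included, and the job is handed in when it is done.

Besides the shell and the picture viewer there is one more tool, called after ">>>" as name([rows], argument=value, ...), one row to a line, values as JSON. servo_tool: Moves the arm, as the interface text tells. Shifts and turns lie within -1 to 1; 1 stands for 10 cm of shift or pi/2 rad of turn. Its arguments: {"type":"object","properties":{"commands":{"type":"array","items":{"type":"object","properties":{"tx":{"type":"number"},"ty":{"type":"number"},"tz":{"type":"number"},"ax":{"type":"number"},"ay":{"type":"number"},"az":{"type":"number"},"gripper":{"type":"number"}}}},"grip_force":{"type":"number"}},"required":["commands"]}

```bash
mkdir -p pics; cat > h.py <<'E'
import numpy as np,cv2
from workcell import bot
def snap(n,f):
    s=bot.snapshot(n); cv2.imwrite(f'pics/{f}.png',s['frame']); np.savez(f'pics/{f}.npz',mtx=s['mtx'],pose=s['pose']); return s
def ray(f,u,v):
    d=np.load(f'pics/{f}.npz'); x=np.linalg.inv(d['mtx'])@[u,v,1]; return d['pose'][:3,3],d['pose'][:3,:3]@[x[0],-x[1],-x[2]]
def atz(f,u,v,z):
    o,r=ray(f,u,v); return (o+r*(z-o[2])/r[2]).round(4)
def proj(f,p):
    d=np.load(f'pics/{f}.npz'); c=d['pose'][:3,:3].T@(np.array(p)-d['pose'][:3,3]); q=d['mtx']@[c[0],-c[1],-c[2]]; return (q[:2]/q[2]).round(1)
def tri(a,b):
    A=[];B=[]
    for f,u,v in (a,b):
        o,r=ray(f,u,v); r=r/np.linalg.norm(r); P=np.eye(3)-np.outer(r,r); A.append(P);B.append(P@o)
    return np.linalg.lstsq(np.vstack(A),np.hstack(B),rcond=None)[0].round(4)
E
python3 -c "
from h import *
snap('scene','s0');snap('top','t0')
for f in('s0','t0'):
  d=np.load(f'pics/{f}.npz');print(d['mtx'],d['pose'])
print(bot.get_obs())"
```

```text
[[475.75968277   0.         325.21275068]
 [  0.         475.75968277 202.52034668]
 [  0.           0.           1.        ]] [[ 0.87758616  0.19884446 -0.43623779 -0.37601277]
 [-0.47927747  0.34177659 -0.80838226 -1.49793759]
 [-0.01164647  0.91850403  0.39524007  0.86408067]
 [ 0.          0.          0.          1.        ]]
[[415.45682697   0.         318.14899107]
 [  0.         415.45682697 200.14596735]
 [  0.           0.           1.        ]] [[-2.43611991e-02  9.98778868e-01 -4.29802894e-02  3.50431663e-01]
 [-9.99669182e-01 -2.39830564e-02  9.29193444e-03  1.42251069e-03]
 [ 8.24978906e-03  4.31924334e-02  9.99032710e-01  1.56107538e+00]
 [ 0.00000000e+00  0.00000000e+00  0.00000000e+00  1.00000000e+00]]
{'time': 0.1, 'joint_pos': array([ 1.03189853e+00,  2.45767380e-01,  1.55892943e+00, -1.20012503e-05,
        1.33868726e+00, -1.74121412e-01]), 'dq': array([-9.94215075e-04, -1.30424510e-03, -3.18919497e-03,  7.14687906e-04,
       -3.70108301e-05, -1.36021894e-03]), 'joint_torque': array([-7.42217526e-04, -4.30668497e+01, -3.27129972e+01, -9.94186280e-05,
        2.79650325e-03,  2.58090961e-05]), 'eef_pos': array([0.23168915, 0.60689152, 0.30285553]), 'tcp_rot': array([ 0.58182093, -0.40128512,  0.58296949,  0.40075083]), 'force': array([ 0.70752423,  0.09822143, -0.69645133]), 'moment': array([0.03917955, 0.01241026, 0.05899228]), 'grip_width': 0.998857882617078}
```

View pics/s0.png

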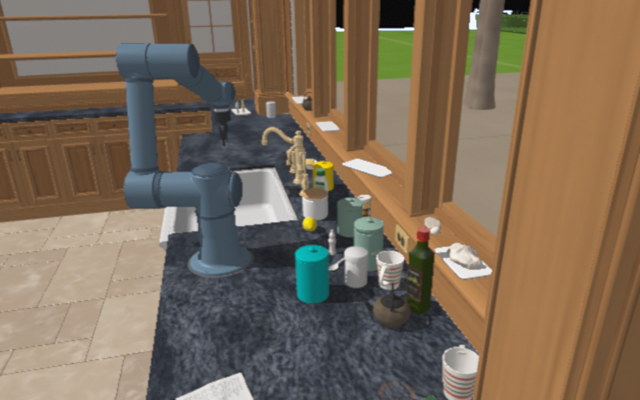

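View pics/t0.png

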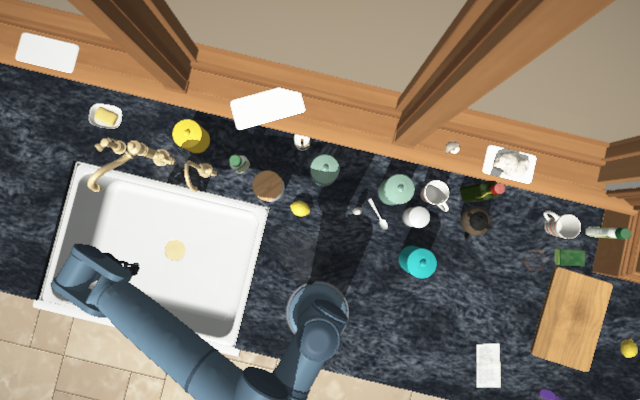

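The scene shows these candidates in the top view. Squat jar with wooden lid is at (268,186), and the two sage-green canisters are at (325,170) and (397,189). The decoys are turquoise at (418,262) and yellow at (190,135). I'll check the choice in one enlarged crop of both views.

```bash
python3 -c "
from h import *
t=cv2.imread('pics/t0.png')[140:220,240:420]; s=cv2.imread('pics/s0.png')[180:280,290:410]
a=cv2.resize(t,None,fx=4.4,fy=4.4,interpolation=3)[:, :790]; b=cv2.resize(s,None,fx=2.4,fy=2.4,interpolation=3)
c=np.zeros((a.shape[0]+b.shape[0],a.shape[1],3),np.uint8);c[:a.shape[0]]=a;c[a.shape[0]:,:b.shape[1]]=b
# second scene part enlarged
b2=cv2.resize(cv2.imread('pics/s0.png')[180:240,295:385],None,fx=4,fy=4,interpolation=3);c[a.shape[0]:a.shape[0]+240,300:660]=b2
cv2.imwrite('pics/c1.png',c);print(c.shape)
for n,u,v,z in(('sq',269,183,.123),('sh',325,167,.148),('ta',397,187,.178)):
  p=atz('t0',u,v,z);print(n,p,np.hypot(*p[:2]),proj('s0',p))
"
```

```text
(592, 790, 3)
sq [0.4759 0.157  0.123 ] 0.5011285364055813 [316.4 189.6]
sh [ 0.524  -0.0379  0.148 ] 0.5253688323454295 [350.4 197.3]
ta [ 0.4476 -0.276   0.178 ] 0.52585336359103 [367.9 216.9]
```

View pics/c1.png

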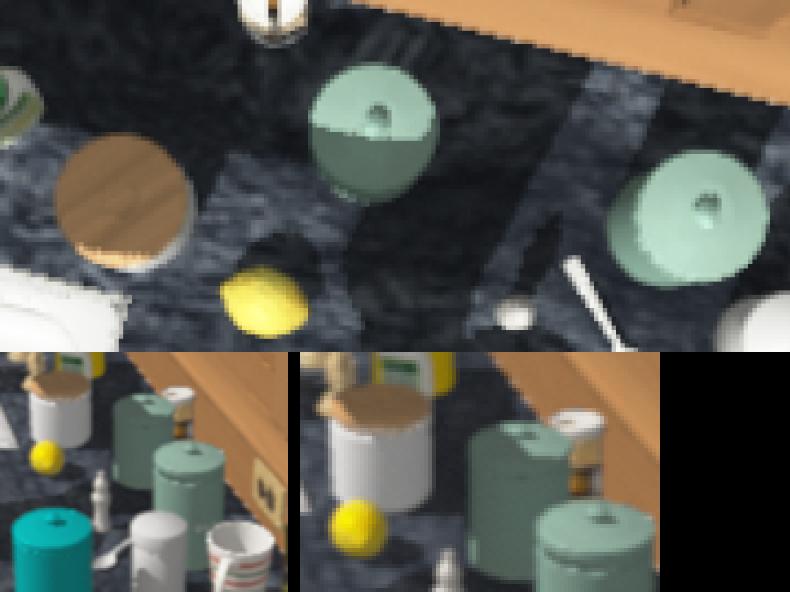

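```bash
python3 -c "
from h import *
print(tri(('t0',325.7,166.6),('s0',351.8,199.5)),tri(('t0',400.9,186.6),('s0',370.8,220)),tri(('t0',267.7,184.3),('s0',314.5,193.7)))
for n,u,v,z in(('sq',267.7,184.3,.105),('sh',325.7,166.6,.148),('ta',400.9,186.6,.178)):
  p=atz('t0',u,v,z);print(n,p,proj('s0',p))
R=__import__('scipy.spatial.transform',fromlist=['Rotation']).Rotation
q=bot.get_obs()['tcp_rot'];print(R.from_quat(q[[1,2,3,0]]).as_matrix().round(3))
"
```

```text
[ 0.5273 -0.041   0.1391] [ 0.4494 -0.2906  0.1717] [0.4718 0.1645 0.1027]
sq [0.473  0.1636 0.105 ] [315.2 193.2]
sh [ 0.5253 -0.0403  0.148 ] [351.  197.5]
ta [ 0.4486 -0.2891  0.178 ] [370.3 218.2]
[[-0.001 -0.934  0.357]
 [-0.002  0.357  0.934]
 [-1.     0.    -0.002]]
```

Heights check out: knobs at 0.139 and 0.172 m and lid at 0.103 m. So the squat jar is at about (0.472, 0.164), the short canister at (0.526, -0.041) and the tall one at (0.449, -0.290). Now I'll close the fingers and approach.

>>> servo_tool([
  {"tx":0.2,"ty":-0.4,"tz":0.1,"gripper":255},
  {"tx":0.4,"ty":-0.8,"tz":0.1,"gripper":255},
  {"tx":0.5,"ty":-1.0,"tz":0.1,"gripper":255},
], grip_force=20)

```text
schema error: expected keys tx, ty, tz, ax, ay, az, gripper
```

>>> servo_tool([
  {"tx":0.2,"ty":-0.4,"gripper":255},
  {"tx":0.4,"ty":-0.8,"gripper":255},
  {"tx":0.5,"ty":-1.0,"gripper":255},
])

```text
schema error: expected keys tx, ty, tz, ax, ay, az, gripper
```

>>> servo_tool([
  {"tx":0.2,"ty":-0.4,"gripper":255},
  {"tx":0.4,"ty":-0.8,"gripper":255},
  {"tx":0.6,"ty":-1.0,"gripper":255},
])

```text
schema error: expected keys tx, ty, tz, ax, ay, az, gripper
```

>>> servo_tool([
  {"tx":0.2,"ty":-0.4,"gripper":255},
  {"tx":0.4,"ty":-0.8,"gripper":255},
  {"tx":0.4,"ty":-1.0,"gripper":255},
  {"tx":0.4,"ty":-1.0,"gripper":255},
])

```text
schema error: expected keys tx, ty, tz, ax, ay, az, gripper
```

All keys are needed in every row.

>>> servo_tool([
  {"tx":0.2,"ty":-0.4,"tz":0.1,"ax":0,"ay":0,"az":0,"gripper":255},
  {"tx":0.4,"ty":-0.8,"tz":0.1,"ax":0,"ay":0,"az":0,"gripper":255},
  {"tx":0.5,"ty":-1.0,"tz":0.1,"ax":0,"ay":0,"az":0,"gripper":255},
], grip_force=20)

```text
time: 0.4
eef_pos: [0.2827, 0.5051, 0.3135]
tcp_rot: [0.582, -0.401, 0.583, 0.4]
force: [-0.5, 0.4, 0.9]
grip_width: 0.519
```

>>> servo_tool([
  {"tx":0.2,"ty":-0.4,"tz":0,"ax":0,"ay":0,"az":0,"gripper":255},
  {"tx":0.4,"ty":-0.8,"tz":0,"ax":0,"ay":0,"az":0,"gripper":255},
  {"tx":0.5,"ty":-1.0,"tz":0,"ax":0,"ay":0,"az":0,"gripper":255},
])

```text
time: 0.7
eef_pos: [0.3326, 0.4048, 0.3133]
tcp_rot: [0.582, -0.401, 0.583, 0.4]
force: [-0.1, 1.3, 1.0]
grip_width: 0.003
```

>>> servo_tool([
  {"tx":0.2,"ty":-0.4,"tz":0,"ax":0,"ay":0,"az":0,"gripper":255},
  {"tx":0.4,"ty":-0.8,"tz":0,"ax":0,"ay":0,"az":0,"gripper":255},
  {"tx":0.6,"ty":-1.0,"tz":0,"ax":0,"ay":0,"az":0,"gripper":255},
])

```text
time: 1.0
eef_pos: [0.3921, 0.3049, 0.3134]
tcp_rot: [0.582, -0.401, 0.583, 0.4]
force: [0.2, 0.5, -0.5]
grip_width: 0.002
```

>>> servo_tool([
  {"tx":0.1,"ty":-0.4,"tz":0,"ax":0,"ay":0,"az":0,"gripper":255},
  {"tx":0.2,"ty":-0.6,"tz":0,"ax":0,"ay":0,"az":0,"gripper":255},
  {"tx":0.2,"ty":-0.6,"tz":0,"ax":0,"ay":0,"az":0,"gripper":255},
  {"tx":0.2,"ty":-0.6,"tz":0,"ax":0,"ay":0,"az":0,"gripper":255},
])

```text
time: 1.4
eef_pos: [0.4118, 0.2471, 0.3136]
tcp_rot: [0.582, -0.401, 0.583, 0.401]
force: [0.0, 0.8, -0.5]
grip_width: 0.002
```

A wrist view from here gives a fresh angle on the squat jar before I go over it.

```bash
python3 -c "
from h import *
s=snap('wrist','w1')
print(s['pose'].round(3),proj('w1',[.472,.164,.123]),proj('w1',[.526,-.041,.148]))"
```

```text
[[ 0.357 -0.902 -0.244  0.35 ]
 [ 0.934  0.345  0.094  0.271]
 [-0.    -0.261  0.965  0.383]
 [ 0.     0.     0.     1.   ]] [249.9 298.2] [ 45.4 446.5]
```

View pics/w1.png

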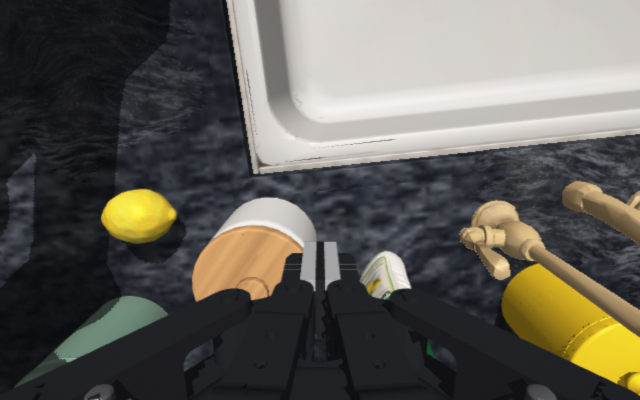

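The wrist view shows the wooden lid with the knob at about (252,289), partly behind the left finger, and no obstacle around it.

```bash
python3 -c "
from h import *
print(atz('w1',252,289,.123))
for a in range(0,360,60): print(proj('w1',[.472+.014*np.cos(a/57.3),.164+.014*np.sin(a/57.3),.123]))
c=cv2.imread('pics/w1.png')[220:310,180:330];cv2.imwrite('pics/c2.png',cv2.resize(c,None,fx=5,fy=5,interpolation=3))"
```

```text
[0.465  0.1689 0.123 ]
[256.8 312.4]
[267.  300.6]
[260.2 286.1]
[242.8 283.6]
[232.7 295.7]
[239.8 310. ]
```

View pics/c2.png

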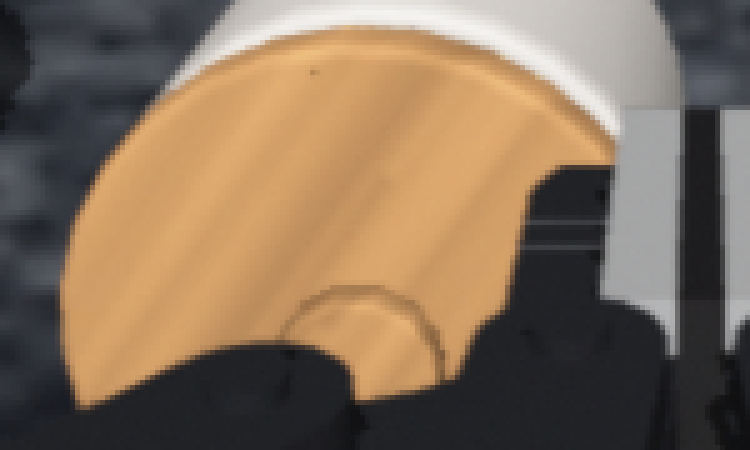

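>>> servo_tool([
  {"tx":0.3,"ty":-0.4,"tz":0,"ax":0,"ay":0,"az":0,"gripper":255},
  {"tx":0.58,"ty":-0.81,"tz":0,"ax":0,"ay":0,"az":0,"gripper":255},
  {"tx":0.58,"ty":-0.81,"tz":-0.3,"ax":0,"ay":0,"az":0,"gripper":255},
  {"tx":0.58,"ty":-0.81,"tz":-0.6,"ax":0,"ay":0,"az":0,"gripper":255},
  {"tx":0.58,"ty":-0.81,"tz":-0.8,"ax":0,"ay":0,"az":0,"gripper":255},
  {"tx":0.58,"ty":-0.81,"tz":-0.9,"ax":0,"ay":0,"az":0,"gripper":255},
  {"tx":0.58,"ty":-0.81,"tz":-0.94,"ax":0,"ay":0,"az":0,"gripper":255},
  {"tx":0.58,"ty":-0.81,"tz":-0.94,"ax":0,"ay":0,"az":0,"gripper":255},
  {"tx":0.58,"ty":-0.81,"tz":-0.94,"ax":0,"ay":0,"az":0,"gripper":255},
])

```text
time: 2.35
eef_pos: [0.4705, 0.1667, 0.2211]
tcp_rot: [0.583, -0.402, 0.582, 0.401]
force: [0.2, -0.5, -0.7]
grip_width: 0.0
```

```bash
python3 -c "
from h import *
snap('wrist','w2');snap('scene','s1')
print(proj('w2',[.470,.166,.123]))
a=cv2.imread('pics/w2.png')[150:400,150:450];b=cv2.imread('pics/s1.png')[150:240,280:380]
cv2.imwrite('pics/c3.png',np.hstack([cv2.resize(a,(480,400)),cv2.resize(b,(320,400))[:, :320]]))"
```

```text
[316.7 240.5]
```

View pics/c3.png

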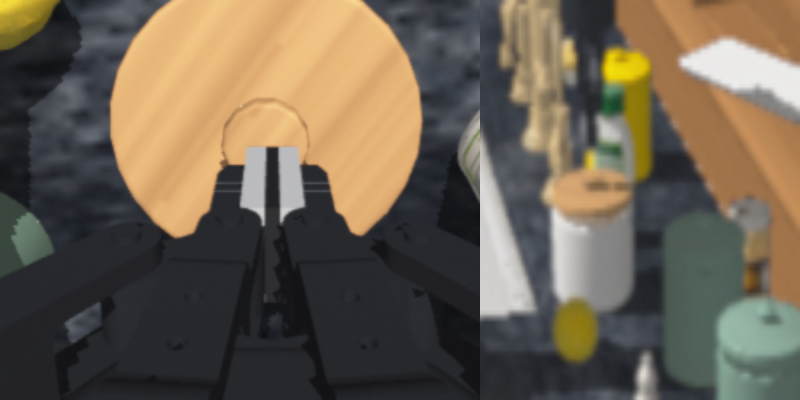

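The fingertips are centred over the knob within about 2 mm. Now I'll go down slowly, watching force.

>>> servo_tool([
  {"tx":0,"ty":0,"tz":-0.03,"ax":0,"ay":0,"az":0,"gripper":255},
  {"tx":0,"ty":0,"tz":-0.06,"ax":0,"ay":0,"az":0,"gripper":255},
  {"tx":0,"ty":0,"tz":-0.09,"ax":0,"ay":0,"az":0,"gripper":255},
  {"tx":0,"ty":0,"tz":-0.12,"ax":0,"ay":0,"az":0,"gripper":255},
])

```text
time: 2.85
eef_pos: [0.4698, 0.1662, 0.2075]
tcp_rot: [0.582, -0.401, 0.583, 0.401]
force: [-0.6, 0.9, -0.0]
grip_width: 0.001
```

>>> servo_tool([
  {"tx":0,"ty":0,"tz":-0.015,"ax":0,"ay":0,"az":0,"gripper":255},
  {"tx":0,"ty":0,"tz":-0.03,"ax":0,"ay":0,"az":0,"gripper":255},
  {"tx":0,"ty":0,"tz":-0.045,"ax":0,"ay":0,"az":0,"gripper":255},
  {"tx":0,"ty":0,"tz":-0.06,"ax":0,"ay":0,"az":0,"gripper":255},
])

```text
time: 3.25
eef_pos: [0.4699, 0.1662, 0.2018]
tcp_rot: [0.582, -0.401, 0.582, 0.401]
force: [0.9, -0.4, 0.6]
grip_width: 0.001
```

>>> servo_tool([
  {"tx":0,"ty":0,"tz":-0.015,"ax":0,"ay":0,"az":0,"gripper":255},
  {"tx":0,"ty":0,"tz":-0.03,"ax":0,"ay":0,"az":0,"gripper":255},
  {"tx":0,"ty":0,"tz":-0.045,"ax":0,"ay":0,"az":0,"gripper":255},
])

```text
time: 3.55
eef_pos: [0.4699, 0.1662, 0.1973]
tcp_rot: [0.582, -0.401, 0.582, 0.401]
force: [0.2, -0.8, -0.7]
grip_width: -0.001
```

>>> servo_tool([
  {"tx":0,"ty":0,"tz":-0.015,"ax":0,"ay":0,"az":0,"gripper":255},
  {"tx":0,"ty":0,"tz":-0.03,"ax":0,"ay":0,"az":0,"gripper":255},
])

```text
time: 3.75
eef_pos: [0.47, 0.1663, 0.1946]
tcp_rot: [0.582, -0.401, 0.582, 0.401]
force: [-1.9, 0.4, 3.4]
grip_width: 0.001
```

>>> servo_tool([
  {"tx":0,"ty":0,"tz":-0.015,"ax":0,"ay":0,"az":0,"gripper":255},
  {"tx":0,"ty":0,"tz":-0.03,"ax":0,"ay":0,"az":0,"gripper":255},
])

```text
time: 3.95
eef_pos: [0.4699, 0.1662, 0.1915]
tcp_rot: [0.582, -0.401, 0.582, 0.401]
force: [-1.4, -0.8, 2.6]
grip_width: 0.0
```

>>> servo_tool([
  {"tx":0,"ty":0,"tz":-0.01,"ax":0,"ay":0,"az":0,"gripper":255},
  {"tx":0,"ty":0,"tz":-0.02,"ax":0,"ay":0,"az":0,"gripper":255},
])

```text
time: 4.15
eef_pos: [0.4699, 0.1662, 0.1894]
tcp_rot: [0.582, -0.401, 0.582, 0.401]
force: [-1.1, -0.0, 3.0]
grip_width: 0.001
```

Contact came at about 0.195, and the lid is sliding. The stop is expected at about 0.188, so I'll take 0.5 mm steps.

>>> servo_tool([
  {"tx":0,"ty":0,"tz":-0.005,"ax":0,"ay":0,"az":0,"gripper":255},
  {"tx":0,"ty":0,"tz":-0.01,"ax":0,"ay":0,"az":0,"gripper":255},
])

```text
time: 4.35
eef_pos: [0.4699, 0.1662, 0.1884]
tcp_rot: [0.582, -0.401, 0.582, 0.401]
force: [-2.3, 0.3, 3.3]
grip_width: 0.001
```

>>> servo_tool([
  {"tx":0,"ty":0,"tz":-0.005,"ax":0,"ay":0,"az":0,"gripper":255},
  {"tx":0,"ty":0,"tz":-0.005,"ax":0,"ay":0,"az":0,"gripper":255},
])

```text
time: 4.55
eef_pos: [0.4699, 0.1663, 0.1878]
tcp_rot: [0.582, -0.401, 0.582, 0.401]
force: [-1.0, 0.4, 1.6]
grip_width: 0.002
```

>>> servo_tool([
  {"tx":0,"ty":0,"tz":-0.005,"ax":0,"ay":0,"az":0,"gripper":255},
  {"tx":0,"ty":0,"tz":-0.005,"ax":0,"ay":0,"az":0,"gripper":255},
])

```text
time: 4.75
eef_pos: [0.4699, 0.1662, 0.1876]
tcp_rot: [0.582, -0.401, 0.582, 0.401]
force: [-2.8, -1.1, 4.5]
grip_width: 0.003
```

>>> servo_tool([
  {"tx":0,"ty":0,"tz":-0.005,"ax":0,"ay":0,"az":0,"gripper":255},
  {"tx":0,"ty":0,"tz":-0.005,"ax":0,"ay":0,"az":0,"gripper":255},
])

```text
time: 4.95
eef_pos: [0.47, 0.1663, 0.1875]
tcp_rot: [0.582, -0.401, 0.582, 0.401]
force: [-3.9, -0.3, 7.0]
grip_width: -0.001
```

>>> servo_tool([
  {"tx":0,"ty":0,"tz":-0.005,"ax":0,"ay":0,"az":0,"gripper":255},
  {"tx":0,"ty":0,"tz":-0.005,"ax":0,"ay":0,"az":0,"gripper":255},
])

```text
time: 5.15
eef_pos: [0.4701, 0.1663, 0.1876]
tcp_rot: [0.582, -0.401, 0.582, 0.401]
force: [-5.8, -1.5, 10.5]
grip_width: -0.001
```

Firm stop at 0.1876 (tip at 0.1146, against 115 mm shut), so the squat lid is down. I'll retreat and go over to the short canister.

>>> servo_tool([
  {"tx":0,"ty":0,"tz":0.05,"ax":0,"ay":0,"az":0,"gripper":255},
  {"tx":0,"ty":0,"tz":0.3,"ax":0,"ay":0,"az":0,"gripper":255},
  {"tx":0,"ty":0,"tz":0.7,"ax":0,"ay":0,"az":0,"gripper":255},
  {"tx":0,"ty":0,"tz":1.0,"ax":0,"ay":0,"az":0,"gripper":255},
  {"tx":0.1,"ty":-0.4,"tz":1.0,"ax":0,"ay":0,"az":0,"gripper":255},
  {"tx":0.2,"ty":-0.8,"tz":1.0,"ax":0,"ay":0,"az":0,"gripper":255},
  {"tx":0.25,"ty":-1.0,"tz":1.0,"ax":0,"ay":0,"az":0,"gripper":255},
])

```text
time: 5.85
eef_pos: [0.4954, 0.0641, 0.2865]
tcp_rot: [0.583, -0.401, 0.582, 0.4]
force: [1.3, 0.4, -0.4]
grip_width: -0.002
```

>>> servo_tool([
  {"tx":0.1,"ty":-0.4,"tz":0,"ax":0,"ay":0,"az":0,"gripper":255},
  {"tx":0.25,"ty":-0.7,"tz":0,"ax":0,"ay":0,"az":0,"gripper":255},
  {"tx":0.31,"ty":-0.9,"tz":0,"ax":0,"ay":0,"az":0,"gripper":255},
  {"tx":0.31,"ty":-1.0,"tz":0,"ax":0,"ay":0,"az":0,"gripper":255},
  {"tx":0.31,"ty":-1.0,"tz":0,"ax":0,"ay":0,"az":0,"gripper":255},
])

```text
time: 6.35
eef_pos: [0.5257, -0.0345, 0.2859]
tcp_rot: [0.583, -0.4, 0.583, 0.401]
force: [-0.5, 0.2, 0.2]
grip_width: 0.007
```

>>> servo_tool([
  {"tx":0,"ty":-0.07,"tz":-0.1,"ax":0,"ay":0,"az":0,"gripper":255},
  {"tx":0,"ty":-0.07,"tz":-0.3,"ax":0,"ay":0,"az":0,"gripper":255},
  {"tx":0,"ty":-0.07,"tz":-0.4,"ax":0,"ay":0,"az":0,"gripper":255},
  {"tx":0,"ty":-0.07,"tz":-0.4,"ax":0,"ay":0,"az":0,"gripper":255},
  {"tx":0,"ty":-0.07,"tz":-0.4,"ax":0,"ay":0,"az":0,"gripper":255},
])

```text
time: 6.85
eef_pos: [0.5258, -0.0403, 0.2463]
tcp_rot: [0.582, -0.401, 0.582, 0.401]
force: [-0.4, -0.6, 0.5]
grip_width: -0.006
```

```bash
python3 -c "
from h import *
snap('wrist','w3')
print(bot.get_obs()['eef_pos'],proj('w3',[.526,-.041,.148]))
a=cv2.imread('pics/w3.png')[140:340,200:440];cv2.imwrite('pics/c4.png',cv2.resize(a,None,fx=2.5,fy=2.5))"
```

```text
[ 0.52616591 -0.04046662  0.24695811] [317.4 241.9]
```

View pics/c4.png

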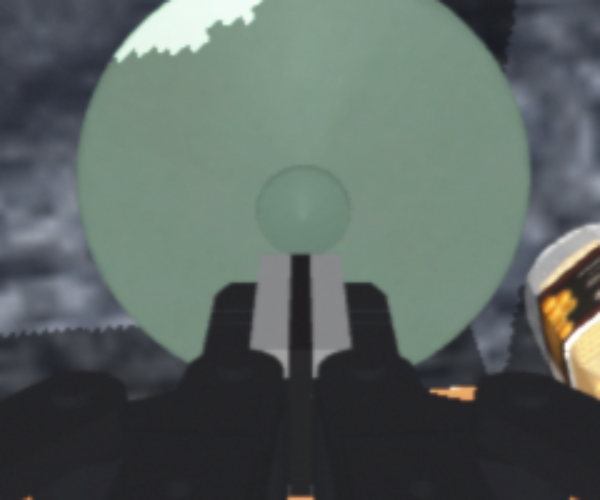

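The knob is at crop (303,211), i.e. pixel (321.2,224.4), about 17 px off the prediction. I'll recompute.

```bash
python3 -c "
from h import *
p=atz('w3',321.2,224.4,.148);print(p,proj('t0',p),proj('s0',p),atz('w2',315.6,237.5,.122),atz('w3',321.2,224.4,.14))"
```

```text
[ 0.518 -0.036  0.148] [324.5 168.8] [348.9 197.5] [0.4687 0.1659 0.122 ] [ 0.5206 -0.0369  0.14  ]
```

The close view is the better one (the far pixel was taken off a shading spot), so I'll use (0.518, -0.036) and descend.

>>> servo_tool([
  {"tx":-0.08,"ty":0.045,"tz":0,"ax":0,"ay":0,"az":0,"gripper":255},
  {"tx":-0.08,"ty":0.045,"tz":-0.05,"ax":0,"ay":0,"az":0,"gripper":255},
  {"tx":-0.08,"ty":0.045,"tz":-0.1,"ax":0,"ay":0,"az":0,"gripper":255},
  {"tx":-0.08,"ty":0.045,"tz":-0.15,"ax":0,"ay":0,"az":0,"gripper":255},
  {"tx":-0.08,"ty":0.045,"tz":-0.18,"ax":0,"ay":0,"az":0,"gripper":255},
  {"tx":-0.08,"ty":0.045,"tz":-0.18,"ax":0,"ay":0,"az":0,"gripper":255},
])

```text
time: 7.5
eef_pos: [0.5176, -0.0362, 0.2276]
tcp_rot: [0.582, -0.401, 0.583, 0.401]
force: [-0.5, -0.6, -0.6]
grip_width: 0.001
```

```bash
python3 -c "
from h import *
snap('wrist','w4')
a=cv2.imread('pics/w4.png')[140:340,200:440];cv2.imwrite('pics/c5.png',cv2.resize(a,None,fx=2.5,fy=2.5))"
```

```text
(no output)
```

View pics/c5.png

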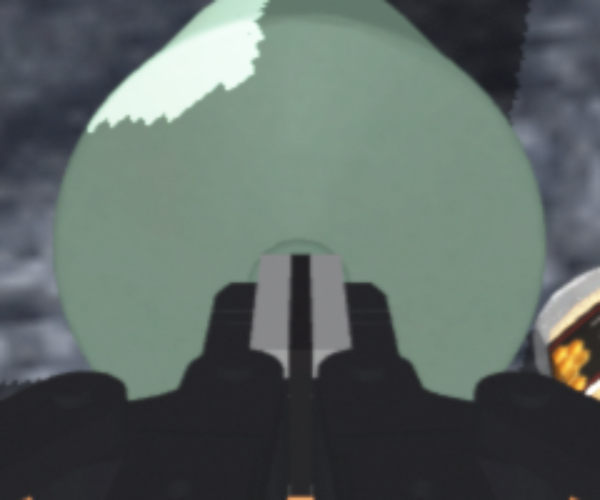

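The fingertips sit over the knob. I'll push down slowly.

>>> servo_tool([
  {"tx":0,"ty":0,"tz":-0.015,"ax":0,"ay":0,"az":0,"gripper":255},
  {"tx":0,"ty":0,"tz":-0.03,"ax":0,"ay":0,"az":0,"gripper":255},
  {"tx":0,"ty":0,"tz":-0.045,"ax":0,"ay":0,"az":0,"gripper":255},
])

```text
time: 7.85
eef_pos: [0.518, -0.0363, 0.2239]
tcp_rot: [0.582, -0.401, 0.582, 0.401]
force: [0.6, -0.1, -0.3]
grip_width: 0.002
```

>>> servo_tool([
  {"tx":0,"ty":0,"tz":-0.015,"ax":0,"ay":0,"az":0,"gripper":255},
  {"tx":0,"ty":0,"tz":-0.03,"ax":0,"ay":0,"az":0,"gripper":255},
])

```text
time: 8.05
eef_pos: [0.5179, -0.0363, 0.2208]
tcp_rot: [0.582, -0.401, 0.582, 0.401]
force: [0.0, 0.7, -0.1]
grip_width: -0.003
```

>>> servo_tool([
  {"tx":0,"ty":0,"tz":-0.015,"ax":0,"ay":0,"az":0,"gripper":255},
  {"tx":0,"ty":0,"tz":-0.03,"ax":0,"ay":0,"az":0,"gripper":255},
])

```text
time: 8.25
eef_pos: [0.5179, -0.0363, 0.2179]
tcp_rot: [0.582, -0.401, 0.582, 0.401]
force: [-1.0, 0.1, 2.7]
grip_width: -0.001
```

>>> servo_tool([
  {"tx":0,"ty":0,"tz":-0.01,"ax":0,"ay":0,"az":0,"gripper":255},
  {"tx":0,"ty":0,"tz":-0.02,"ax":0,"ay":0,"az":0,"gripper":255},
])

```text
time: 8.45
eef_pos: [0.518, -0.0363, 0.2163]
tcp_rot: [0.582, -0.401, 0.582, 0.401]
force: [-1.3, 1.0, 3.0]
grip_width: -0.003
```

>>> servo_tool([
  {"tx":0,"ty":0,"tz":-0.01,"ax":0,"ay":0,"az":0,"gripper":255},
  {"tx":0,"ty":0,"tz":-0.02,"ax":0,"ay":0,"az":0,"gripper":255},
])

```text
time: 8.65
eef_pos: [0.518, -0.0363, 0.214]
tcp_rot: [0.582, -0.401, 0.582, 0.401]
force: [-0.9, -0.3, 2.8]
grip_width: -0.001
```

>>> servo_tool([
  {"tx":0,"ty":0,"tz":-0.005,"ax":0,"ay":0,"az":0,"gripper":255},
  {"tx":0,"ty":0,"tz":-0.01,"ax":0,"ay":0,"az":0,"gripper":255},
])

```text
time: 8.85
eef_pos: [0.518, -0.0363, 0.2129]
tcp_rot: [0.582, -0.401, 0.582, 0.401]
force: [-1.1, 0.3, 2.5]
grip_width: 0.001
```

>>> servo_tool([
  {"tx":0,"ty":0,"tz":-0.005,"ax":0,"ay":0,"az":0,"gripper":255},
  {"tx":0,"ty":0,"tz":-0.01,"ax":0,"ay":0,"az":0,"gripper":255},
])

```text
time: 9.05
eef_pos: [0.518, -0.0363, 0.2119]
tcp_rot: [0.582, -0.401, 0.582, 0.401]
force: [-1.3, -0.9, 2.9]
grip_width: 0.0
```

>>> servo_tool([
  {"tx":0,"ty":0,"tz":-0.005,"ax":0,"ay":0,"az":0,"gripper":255},
  {"tx":0,"ty":0,"tz":-0.005,"ax":0,"ay":0,"az":0,"gripper":255},
])

```text
time: 9.25
eef_pos: [0.518, -0.0363, 0.2117]
tcp_rot: [0.582, -0.401, 0.582, 0.401]
force: [-2.1, 0.3, 5.3]
grip_width: 0.003
```

>>> servo_tool([
  {"tx":0,"ty":0,"tz":-0.005,"ax":0,"ay":0,"az":0,"gripper":255},
  {"tx":0,"ty":0,"tz":-0.005,"ax":0,"ay":0,"az":0,"gripper":255},
])

```text
time: 9.45
eef_pos: [0.5181, -0.0363, 0.2116]
tcp_rot: [0.582, -0.401, 0.582, 0.401]
force: [-2.3, 0.2, 6.6]
grip_width: 0.002
```

>>> servo_tool([
  {"tx":0,"ty":0,"tz":-0.005,"ax":0,"ay":0,"az":0,"gripper":255},
  {"tx":0,"ty":0,"tz":-0.005,"ax":0,"ay":0,"az":0,"gripper":255},
])

```text
time: 9.65
eef_pos: [0.5182, -0.0363, 0.2115]
tcp_rot: [0.582, -0.401, 0.582, 0.401]
force: [-3.6, 1.2, 9.4]
grip_width: -0.0
```

The short lid is at its hard stop (TCP at 0.2115, force rising with no motion). Now the tall one.

>>> servo_tool([
  {"tx":0,"ty":0,"tz":0.05,"ax":0,"ay":0,"az":0,"gripper":255},
  {"tx":0,"ty":0,"tz":0.3,"ax":0,"ay":0,"az":0,"gripper":255},
  {"tx":0,"ty":0,"tz":0.7,"ax":0,"ay":0,"az":0,"gripper":255},
  {"tx":0,"ty":0,"tz":1.0,"ax":0,"ay":0,"az":0,"gripper":255},
  {"tx":-0.1,"ty":-0.4,"tz":1.0,"ax":0,"ay":0,"az":0,"gripper":255},
  {"tx":-0.2,"ty":-0.8,"tz":1.0,"ax":0,"ay":0,"az":0,"gripper":255},
  {"tx":-0.3,"ty":-1.0,"tz":1.0,"ax":0,"ay":0,"az":0,"gripper":255},
])

```text
time: 10.35
eef_pos: [0.4873, -0.1383, 0.3102]
tcp_rot: [0.583, -0.401, 0.583, 0.4]
force: [-0.2, -1.3, 0.4]
grip_width: -0.001
```

>>> servo_tool([
  {"tx":-0.1,"ty":-0.4,"tz":0,"ax":0,"ay":0,"az":0,"gripper":255},
  {"tx":-0.2,"ty":-0.8,"tz":0,"ax":0,"ay":0,"az":0,"gripper":255},
  {"tx":-0.3,"ty":-1.0,"tz":0,"ax":0,"ay":0,"az":0,"gripper":255},
])

```text
time: 10.65
eef_pos: [0.457, -0.2386, 0.3099]
tcp_rot: [0.583, -0.4, 0.583, 0.4]
force: [0.4, -0.5, 0.5]
grip_width: 0.003
```

>>> servo_tool([
  {"tx":-0.1,"ty":-0.3,"tz":0,"ax":0,"ay":0,"az":0,"gripper":255},
  {"tx":-0.13,"ty":-0.49,"tz":-0.1,"ax":0,"ay":0,"az":0,"gripper":255},
  {"tx":-0.13,"ty":-0.49,"tz":-0.25,"ax":0,"ay":0,"az":0,"gripper":255},
  {"tx":-0.13,"ty":-0.49,"tz":-0.3,"ax":0,"ay":0,"az":0,"gripper":255},
  {"tx":-0.13,"ty":-0.49,"tz":-0.3,"ax":0,"ay":0,"az":0,"gripper":255},
  {"tx":-0.13,"ty":-0.49,"tz":-0.3,"ax":0,"ay":0,"az":0,"gripper":255},
])

```text
time: 11.25
eef_pos: [0.4452, -0.2844, 0.2803]
tcp_rot: [0.582, -0.401, 0.582, 0.402]
force: [0.0, 0.2, 0.2]
grip_width: -0.0
```

```bash
python3 -c "
from h import *
snap('wrist','w5')
print(bot.get_obs()['eef_pos'],proj('w5',[.445,-.285,.178]))
a=cv2.imread('pics/w5.png')[140:340,200:440];cv2.imwrite('pics/c6.png',cv2.resize(a,None,fx=2.5,fy=2.5))"
```

```text
[ 0.44532216 -0.28459706  0.2807771 ] [317.3 238.4]
```

View pics/c6.png

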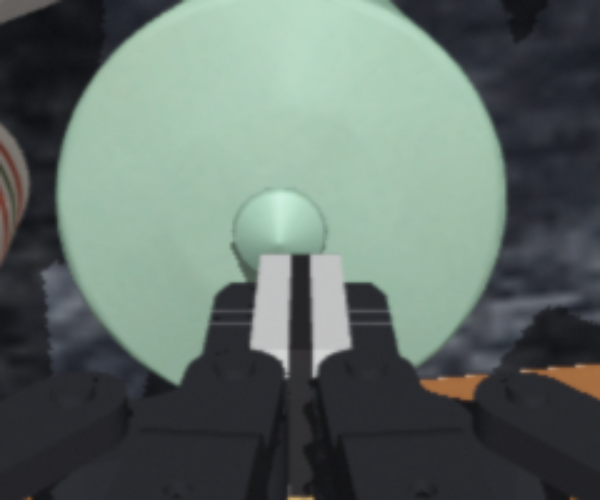

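The tall knob is at crop (280,234), i.e. pixel (312,233.6), close to the prediction of (317,238).

```bash
python3 -c "
from h import *
print(atz('w5',312,233.6,.177))"
```

```text
[ 0.442  -0.2867  0.177 ]
```

>>> servo_tool([
  {"tx":-0.033,"ty":-0.022,"tz":-0.05,"ax":0,"ay":0,"az":0,"gripper":255},
  {"tx":-0.033,"ty":-0.022,"tz":-0.1,"ax":0,"ay":0,"az":0,"gripper":255},
  {"tx":-0.033,"ty":-0.022,"tz":-0.15,"ax":0,"ay":0,"az":0,"gripper":255},
  {"tx":-0.033,"ty":-0.022,"tz":-0.19,"ax":0,"ay":0,"az":0,"gripper":255},
  {"tx":-0.033,"ty":-0.022,"tz":-0.22,"ax":0,"ay":0,"az":0,"gripper":255},
  {"tx":-0.033,"ty":-0.022,"tz":-0.22,"ax":0,"ay":0,"az":0,"gripper":255},
])

```text
time: 11.9
eef_pos: [0.4414, -0.2873, 0.2577]
tcp_rot: [0.582, -0.401, 0.582, 0.401]
force: [0.2, 0.4, 0.8]
grip_width: -0.001
```

>>> servo_tool([
  {"tx":0,"ty":0,"tz":-0.015,"ax":0,"ay":0,"az":0,"gripper":255},
  {"tx":0,"ty":0,"tz":-0.03,"ax":0,"ay":0,"az":0,"gripper":255},
  {"tx":0,"ty":0,"tz":-0.045,"ax":0,"ay":0,"az":0,"gripper":255},
])

```text
time: 12.2
eef_pos: [0.4416, -0.2875, 0.2539]
tcp_rot: [0.582, -0.401, 0.582, 0.401]
force: [-0.2, 0.1, 0.5]
grip_width: 0.001
```

>>> servo_tool([
  {"tx":0,"ty":0,"tz":-0.015,"ax":0,"ay":0,"az":0,"gripper":255},
  {"tx":0,"ty":0,"tz":-0.03,"ax":0,"ay":0,"az":0,"gripper":255},
])

```text
time: 12.4
eef_pos: [0.4417, -0.2876, 0.2512]
tcp_rot: [0.582, -0.401, 0.582, 0.401]
force: [-0.9, 0.7, 3.0]
grip_width: 0.001
```

>>> servo_tool([
  {"tx":0,"ty":0,"tz":-0.015,"ax":0,"ay":0,"az":0,"gripper":255},
  {"tx":0,"ty":0,"tz":-0.03,"ax":0,"ay":0,"az":0,"gripper":255},
])

```text
time: 12.6
eef_pos: [0.4417, -0.2876, 0.2483]
tcp_rot: [0.582, -0.401, 0.582, 0.401]
force: [-0.6, 1.3, 2.9]
grip_width: -0.001
```

Sliding. The stop is expected at about 0.242–0.243.

>>> servo_tool([
  {"tx":0,"ty":0,"tz":-0.015,"ax":0,"ay":0,"az":0,"gripper":255},
  {"tx":0,"ty":0,"tz":-0.03,"ax":0,"ay":0,"az":0,"gripper":255},
])

```text
time: 12.8
eef_pos: [0.4417, -0.2876, 0.245]
tcp_rot: [0.582, -0.401, 0.582, 0.401]
force: [-0.9, 0.1, 3.3]
grip_width: 0.005
```

>>> servo_tool([
  {"tx":0,"ty":0,"tz":-0.01,"ax":0,"ay":0,"az":0,"gripper":255},
  {"tx":0,"ty":0,"tz":-0.02,"ax":0,"ay":0,"az":0,"gripper":255},
])

```text
time: 13.0
eef_pos: [0.4417, -0.2876, 0.2429]
tcp_rot: [0.582, -0.401, 0.582, 0.401]
force: [-0.5, 0.6, 3.0]
grip_width: 0.0
```

>>> servo_tool([
  {"tx":0,"ty":0,"tz":-0.005,"ax":0,"ay":0,"az":0,"gripper":255},
  {"tx":0,"ty":0,"tz":-0.01,"ax":0,"ay":0,"az":0,"gripper":255},
])

```text
time: 13.2
eef_pos: [0.4417, -0.2875, 0.2419]
tcp_rot: [0.582, -0.401, 0.582, 0.401]
force: [-0.3, 0.4, 3.4]
grip_width: -0.007
```

>>> servo_tool([
  {"tx":0,"ty":0,"tz":-0.005,"ax":0,"ay":0,"az":0,"gripper":255},
  {"tx":0,"ty":0,"tz":-0.01,"ax":0,"ay":0,"az":0,"gripper":255},
])

```text
time: 13.4
eef_pos: [0.4418, -0.2877, 0.2416]
tcp_rot: [0.582, -0.401, 0.582, 0.401]
force: [-2.3, 2.3, 8.8]
grip_width: -0.002
```

>>> servo_tool([
  {"tx":0,"ty":0,"tz":-0.005,"ax":0,"ay":0,"az":0,"gripper":255},
  {"tx":0,"ty":0,"tz":-0.005,"ax":0,"ay":0,"az":0,"gripper":255},
])

```text
time: 13.6
eef_pos: [0.4418, -0.2877, 0.2416]
tcp_rot: [0.582, -0.401, 0.582, 0.401]
force: [-2.7, 1.2, 9.1]
grip_width: -0.002
```

>>> servo_tool([
  {"tx":0,"ty":0,"tz":0.05,"ax":0,"ay":0,"az":0,"gripper":255},
  {"tx":0,"ty":0,"tz":0.3,"ax":0,"ay":0,"az":0,"gripper":255},
  {"tx":0,"ty":0,"tz":0.7,"ax":0,"ay":0,"az":0,"gripper":255},
  {"tx":0,"ty":0,"tz":1.0,"ax":0,"ay":0,"az":0,"gripper":255},
  {"tx":0,"ty":0,"tz":1.0,"ax":0,"ay":0,"az":0,"gripper":255},
  {"tx":0,"ty":0,"tz":1.0,"ax":0,"ay":0,"az":0,"gripper":255},
])

```text
time: 14.2
eef_pos: [0.4415, -0.2873, 0.3402]
tcp_rot: [0.582, -0.401, 0.582, 0.401]
force: [-0.3, -0.2, -0.9]
grip_width: -0.004
```

```bash
python3 -c "
from h import *
snap('scene','s2');snap('top','t2')
a=cv2.imread('pics/s2.png')[150:300,280:440];b=cv2.imread('pics/s0.png')[150:300,280:440]
cv2.imwrite('pics/c7.png',cv2.resize(np.hstack([b,a]),None,fx=2.5,fy=2.5))"
```

```text
(no output)
```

View pics/c7.png

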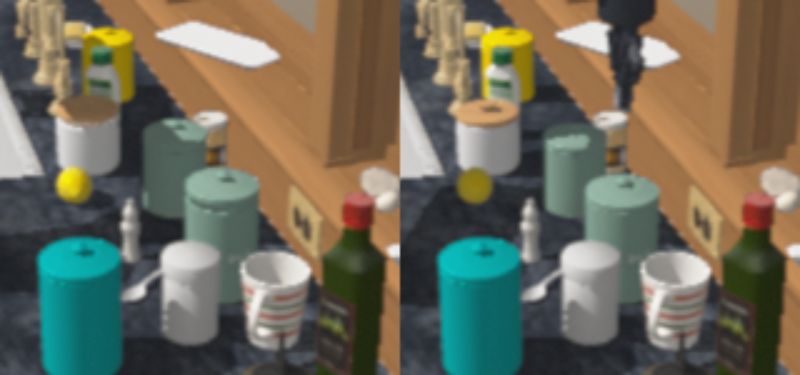

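The before/after view shows all three lids lower, with the jars and bystanders in the same places. I'll hand in.

```bash
python3 -c "
from workcell import bot
print(bot.sign_off())"
```

```text
the job is handed in; nothing more can be done
None
```

I pushed all three lids down with closed fingertips, in the order squat jar, shorter canister, taller canister, and handed the job in at about 14 s. No verdict is reported.

- **Lids:** each push ended at a hard stop, with the force rising to about 9–10 N and no further motion. The fingertips stopped at 0.115, 0.139 and 0.169 m, against shut heights of 0.115, 0.140 and 0.170 m.
- **Placement:** by eye, the before/after scene crop shows the lids lower, and the jars and bystanders where they stood. The arm was 100 mm clear above the last lid. I did not measure any displacements.
- **Disagreements:**
  - The first far-view position of the shorter canister's knob was about 9 mm off the wrist-camera one. I used the wrist view for that push.
  - Both canister stops read 1–1.5 mm lower than nominal, which may be measurement or knob-shape error.

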